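# Rearrange three bottles on risers so that their caps stand level

### The arm

A 6-joint arm with a two-finger parallel gripper is mounted at the origin on a cart in front of the work surface, level with it; the furniture and walls round the work are solid. World frame = base frame: x ahead of the robot, y to its left, z up, the work surface at z = 0. Lengths are in m, angles in rad, forces in N, time in s.
With the tool pointing down it reaches from about 0.375 to 0.9 m from the base axis. Payload 3.1 kg.
Tool frame: the origin (TCP) lies between the finger pads; the fingertips stand 19 mm ahead of it and the grasp point (between the pads) is the TCP; z points along the fingers, y is the line along which they close (so a half turn about z gives the same grasp; the last joint's range is limited). The gripper opens to 87 mm and grips with 3 to 60 N. Pads are 19 mm wide; open, the fingers measure 117 mm over their backs; the gripper's body (75 mm by 190 mm) begins 51 mm behind the grasp point.
Start: joints at [0.955, 0.527, 1.433, -0, 1.181, -0.178], TCP at [0.265, 0.566, 0.242] pointing down, gripper open.
Joint ranges: [-3.08, 3.08], [-0.75, 2.2], [0.22, 2.44], [-1.43, 4.57], [0, 2.65], [-2.85, 2.85]. Speed limits (rad/s): [2.79, 2.79, 3.14, 3.14, 3.14, 3.14].

### API

Orientations are given as a unit quaternion [x, y, z, w].
In Python, from rig import robot, camera, camera_info, hand_in gives the robot as it stands.
- The arm moves only by the shell command python3 -m handwheel 'ROWS' [FORCE]. ROWS is a JSON object of lists of equal length, an entry for each row: "hand": the opening, from 0 (shut) to 1 (fully open); "translation": the shift along the world's x, y, z in mm, a list of three; "turn": the turn, a rotation vector about the world's x, y, z in rad, a list of three. In form: {"hand": [hand, ...], "translation": [[tx, ty, tz], ...], "turn": [[ax, ay, az], ...]}. A call has 1 to 12 rows; each row is the pose to reach, as a shift and turn from the pose commanded when the call began; what a row does not reach only later rows make up. A row lasts 1/12 s, in which the tool goes at most 41.7 mm and 7.16 degrees, less where a joint would pass 70% of its speed; a pose out of reach is approached as far as the arm can. A call with a gripper value outside its range is refused whole. The fingers move at their own pace and stop on an object; FORCE is the grip in N (left out, the last holds). Time passes only in rows, so rows that repeat a pose let the fingers close. It gives the time, the measured TCP pose, the force, the opening and the grip force at its end, in the units of the state.
- robot.get_obs(): the state, without advancing time (a new reading comes with each control period).
- camera(name): name is "side" or "top"; returns (picture, depth): 384x512x3 uint8, red, green, blue; 384x512 float32, m along the optical axis (not along the pixel's ray), 0 where there is no reading.
- camera_info(name): a dict with "vertical_fov" (degrees; the focal length in pixels is half the picture's height over the tangent of half this angle, whatever the lens; pixels are square), "cx", "cy" (the principal point, pixels), "k1" (the pictures are not rectified: a ray, as slopes to the right and down, at radius r is drawn at 1 + k1 r^2 times it, then the intrinsics apply), "world_from_camera" (4x4, takes a point from camera to world coordinates). Camera axes: x right, y down, z forward; pixel columns grow to the right and rows downward; lengths in m; the calibration is good to about 2 mm. A picture is of the moment at which its call begins. camera_info takes no time and is no camera call.
- hand_in(): hands the job in; it is judged then, once.
The state is a dict: "time": time; "q": joint angles; "joint_velocities": joint speeds; "joint_torque": joint torques, N m; "position": TCP position; "tool_rot": TCP orientation; "ft_force": force on the tool from outside, world axes, zero at the start; "moment": the same for the moment, N m; "grip_width": finger opening in m; "grip_force": force on a finger pad.
Only numpy, scipy, OpenCV 4.12 (cv2) and the standard library are available. Lean on these libraries where they do the work, as an engineer would, in place of code of your own. Each camera call takes 0.05 s, during which the arm holds its last target. There are 200 camera calls.

### The job

The three brown bottles stand on the wrong riser blocks; rearrange them so that all three caps stand at one height: the largest bottle on the lowest block, the middle-sized one on the middle block, the smallest on the tallest block, each upright in the middle of its block's rubber disc. The empty cork mat is free for parking a bottle on the way. They are glass, so keep them upright, set them down gently on the blocks, and leave the tub, beaker and bowl where they are.

Things in the scene. Friction and masses are not known exactly. Their poses are not given: they have to be found in the camera images.
- large_bottle: the largest of three brown glass bottles with black caps: 48 mm diameter, 105 mm tall over the cap, the straight round body up to 60 mm above the underside (hold it there), above that it tapers to the neck; cap 31 mm across. Origin at the centre of its underside, z up along its axis; 0.07 to 0.18 kg. At the start it stands upright, near the middle of a block it does not belong on
- medium_bottle: the middle-sized of three brown glass bottles with black caps: 40 mm diameter, 88 mm tall over the cap, the straight round body up to 51 mm above the underside (hold it there), above that it tapers to the neck; cap 26 mm across. Origin at the centre of its underside, z up along its axis; 0.07 to 0.18 kg. At the start it stands upright, near the middle of a block it does not belong on
- small_bottle: the smallest of three brown glass bottles with black caps: 32 mm diameter, 72 mm tall over the cap, the straight round body up to 41 mm above the underside (hold it there), above that it tapers to the neck; cap 21 mm across. Origin at the centre of its underside, z up along its axis; 0.07 to 0.18 kg. At the start it stands upright, near the middle of a block it does not belong on
- low_block: the lowest of three fixed square light-wood riser blocks, 80 x 80 mm, top 12 mm above the bench; a black rubber disc of 62 mm (1 mm proud of the wood, included in that height) marks the middle of its top. Origin at the centre of its underside (bench level), z up
- mid_block: the middle-height of three fixed square light-wood riser blocks, 80 x 80 mm, top 29 mm above the bench; a black rubber disc of 62 mm (1 mm proud of the wood, included in that height) marks the middle of its top. Origin at the centre of its underside (bench level), z up
- high_block: the tallest of three fixed square light-wood riser blocks, 80 x 80 mm, top 45 mm above the bench; a black rubber disc of 62 mm (1 mm proud of the wood, included in that height) marks the middle of its top. Origin at the centre of its underside (bench level), z up
- cork_mat: flat cork mat, 100 x 100 x 4 mm, fixed on the bench, empty: a free place to park one bottle. Origin at the centre of its underside, z up
- tub: bystander behind the blocks: pigment tub with a black screw lid, 56 mm diameter, 52 mm tall, loose. Origin at the centre of its underside
- beaker: bystander behind the blocks: small clear beaker, 53 mm diameter, 67 mm tall, loose. Origin at the centre of its underside
- bowl: bystander behind the blocks: small faceted glass bowl, 104 mm across, 44 mm tall, loose. Origin at the centre of its underside
Mind the look-alikes: they are no part of the job. What is shaped like the large_bottle but purple is not meant.

How it is judged:
By the outcome, as a careful person would: the job done as asked, in the order asked, and still so for the second after the job is handed in, with the robot touching nothing.
It also fails if it takes over 120 s, if anything falls off the work surface, if the arm or the gripper's body presses on something with over 40 N, if the wrist force passes 120 N, or if a joint passes its speed limit or range.

## Working session

There is one attempt and no reset: what is moved stays moved. The work goes in short steps, Python scripts to look and compute and a shell command to move; the robot and the scene stay as the last step left them, time stands still between calls to the robot, and variables do not carry over. Pictures are saved under pics/ and viewed, at most 14 in all, crops included, and the job is handed in when it is done.

```bash
mkdir -p pics
cat > h.py <<'E'
import numpy as np, cv2
from rig import robot, camera, camera_info
def snap(n,tag):
    im,d=camera(n); cv2.imwrite(f'pics/{tag}.png',im[:,:,::-1]); np.save(f'pics/{tag}.npy',d); return im,d
def rays(n,uv):
    c=camera_info(n); f=192/np.tan(np.radians(c['vertical_fov'])/2)
    p=(np.array(uv,float)-[c['cx'],c['cy']])/f; s=p.copy()
    for _ in range(20): s=p/(1+c['k1']*(s**2).sum(-1,keepdims=True))
    return np.c_[s,np.ones(len(s))],np.array(c['world_from_camera'])
def at_z(n,uv,z):
    r,T=rays(n,uv); w=r@T[:3,:3].T; t=(z-T[2,3])/w[:,2]; return T[:3,3]+w*t[:,None]
def world(n,d):
    v,u=np.mgrid[0:384,0:512]; r,T=rays(n,np.c_[u.ravel(),v.ravel()])
    return ((r*d.reshape(-1,1))@T[:3,:3].T+T[:3,3]).reshape(384,512,3)
E
python3 - <<'E'
from h import *
for n in('top','side'):
    snap(n,n+'0'); c=camera_info(n); print(n,c['vertical_fov'],np.round(c['world_from_camera'],3).tolist())
E
```

```text
top 42.91918549580547 [[-0.019, -0.995, 0.095, 0.408], [-1.0, 0.02, 0.011, -0.051], [-0.013, -0.095, -0.995, 1.648], [0.0, 0.0, 0.0, 1.0]]
side 53.090572734418906 [[0.971, -0.113, 0.212, 0.334], [-0.24, -0.469, 0.85, -0.926], [0.003, -0.876, -0.483, 0.589], [0.0, 0.0, 0.0, 1.0]]
```

View pics/top0.png

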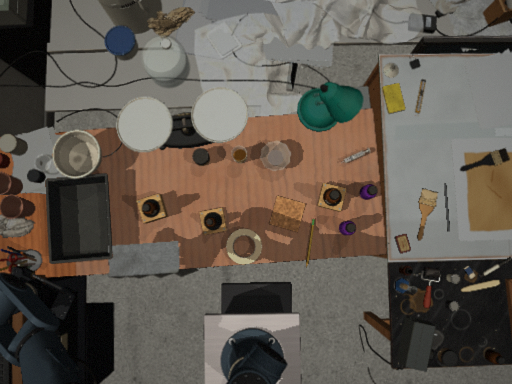

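View pics/side0.png

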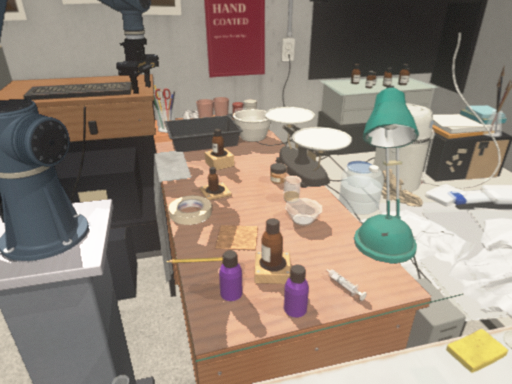

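Top view: brown bottles stand on blocks at about (151,207), (213,220) and (332,196). The purple look-alikes are at (368,191) and (347,228), and the cork mat is at (289,210). Tub, beaker and bowl are at (202,157), (240,155) and (276,154). I'll take a close crop and measure heights.

Run:
```python
from h import *
im=cv2.imread('pics/top0.png'); d=np.load('pics/top0.npy')
cv2.imwrite('pics/c1.png',cv2.resize(im[180:245,125:385],None,fx=3,fy=3,interpolation=cv2.INTER_CUBIC))
s=cv2.imread('pics/side0.png')
cv2.imwrite('pics/c2.png',np.hstack([cv2.resize(s[130:210,170:250],(400,400),interpolation=cv2.INTER_CUBIC),cv2.resize(s[205:305,220:320],(400,400),interpolation=cv2.INTER_CUBIC)]))
P=world('top',d); 
for u,v in[(151,207),(213,220),(332,196)]:
    w=P[v-14:v+15,u-14:u+15].reshape(-1,3); z=w[:,2]
    print((u,v),'zmax',np.sort(z)[-8:].round(3), 'hist',np.histogram(z,np.arange(-.005,.16,.005))[0])
    t=w[z>np.sort(z)[-4]-.008]; print(t.mean(0).round(4),len(t))
print(P[205:216:5,284:296:5].round(3).tolist())
```

```text
(151, 207) zmax [0.141 0.141 0.141 0.141 0.141 0.141 0.142 1.648] hist [ 53 116  46  14   3   9   7  11  32 149 194  49   5   2   4   4   5   6
   3   6   9  18  25   6   1   4   4  19  19   7   0   0]
[0.4981 0.3082 0.1792] 36
(213, 220) zmax [0.091 0.092 0.093 1.648 1.648 1.648 1.648 1.648] hist [ 79 142 150 245 106  23   0   1   1   3   1   4  13  17   8   3   4   8
  16   3   0   0   0   0   0   0   0   0   0   0   0   0]
[ 0.4076 -0.051   1.6476] 5
(332, 196) zmax [0.141 0.142 0.142 1.648 1.648 1.648 1.648 1.648] hist [ 72 116  46  11   8  38 170 140  24   3   2   3   6   2   1   1   5   7
   5  14  20  30  19   3   1   5   6  25  32  11   0   0]
[ 0.4076 -0.051   1.6476] 5
[[[0.507, -0.117, 0.001], [0.507, -0.134, 0.002], [0.506, -0.151, 0.006]], [[0.49, -0.117, 0.005], [0.49, -0.134, 0.005], [0.489, -0.15, 0.011]], [[0.473, -0.116, 0.007], [0.473, -0.133, 0.005], [0.472, -0.15, 0.007]]]
```

View pics/c1.png

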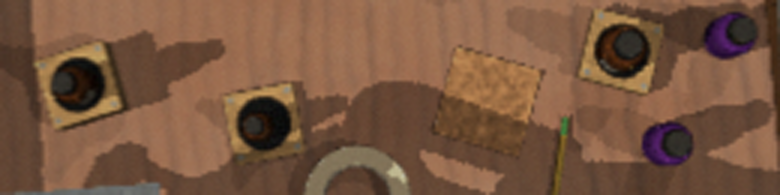

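View pics/c2.png

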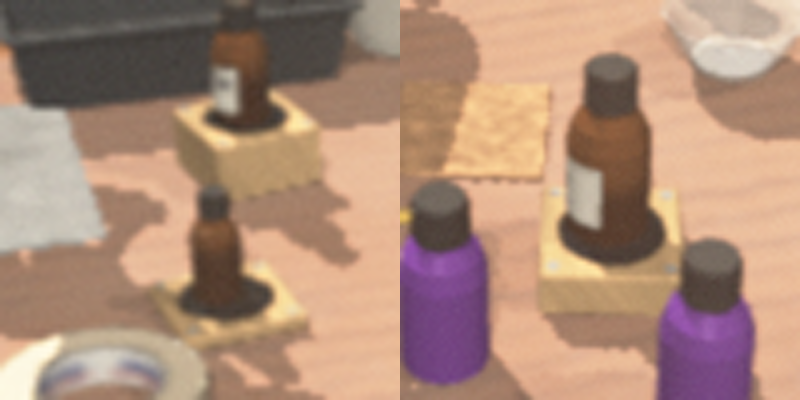

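Crops: left block (c1 80,85) is the high one, with the medium bottle (top ≈133 mm). The block at (265,120) is the low one, with the small bottle. The right block (620,50) is the middle one, with the large brown bottle. The purple bottles at (730,35) and (668,143) are excluded. Plan: small→mat, large→low, medium→mid, small→high. Next I'll fit the geometry.

Run:
```python
from h import *
im=cv2.imread('pics/top0.png'); d=np.load('pics/top0.npy'); d=np.where(d>0,d,9)
P=world('top',d); hsv=cv2.cvtColor(im,cv2.COLOR_BGR2HSV)
v,u=np.mgrid[0:384,0:512]
def rect(c,z,lo,hi,r=22):
    m=((P[...,2]>lo)&(P[...,2]<hi)&(abs(u-c[0])<r)&(abs(v-c[1])<r)).astype(np.uint8)
    m=cv2.morphologyEx(m,cv2.MORPH_OPEN,np.ones((3,3),np.uint8))
    n,l,s,_=cv2.connectedComponentsWithStats(m); k=1+np.argmax(s[1:,4])
    pts=at_z('top',np.c_[u[l==k],v[l==k]],z)[:,:2].astype(np.float32)
    return cv2.minAreaRect(pts*1000)
for nm,c,h,bh in[('high/med',(151,207),.045,.088),('low/small',(213,220),.012,.072),('mid/large',(332,196),.029,.105)]:
    print(nm,'block',rect(c,h,h-.009 if h>.02 else .006,h+.012))
    top=h+bh
    m=(abs(P[...,2]-top)<.012)&(abs(u-c[0])<18)&(abs(v-c[1])<18)
    q=at_z('top',np.c_[u[m],v[m]],top); print('  cap',q.mean(0).round(4),len(q),'ext',np.ptp(q,axis=0).round(3),'mean depth pt',P[m].mean(0).round(4))
# hand-read corners from c1 (scale 3, offset 125,180)
def cr(l,z):
    q=at_z('top',np.array(l,float)/3+[125,180]-.33,z)[:,:2]; print((q*1000).round(0).tolist(),(q.mean(0)*1000).round(1))
cr([(36,58),(108,41),(127,108),(57,130)],.044)
cr([(222,95),(296,82),(304,152),(233,161)],.011)
cr([(592,9),(664,27),(644,94),(577,75)],.028)
cr([(460,46),(545,70),(517,155),(432,131)],.004)
# disc centres, side view checks
print('side cap tops', [at_z('side',[p],z)[0].round(4).tolist() for p,z in[((213.5,168),.084),((272,222),.134),((218,131),.133)]])
```

```text
high/med block ((503.5673828125, 323.69744873046875), (81.2304458618164, 78.90621948242188), 17.0362491607666)
  cap [0.5002 0.3191 0.133 ] 53 ext [0.022 0.025 0.   ] mean depth pt [0.5001 0.3188 0.1343]
low/small block ((458.08984375, 123.41839599609375), (78.78321838378906, 79.99713897705078), 8.392261505126953)
  cap [0.4537 0.1264 0.084 ] 33 ext [0.016 0.019 0.   ] mean depth pt [0.4537 0.1264 0.0842]
mid/large block ((530.1519775390625, -275.5425109863281), (79.7517318725586, 80.29448699951172), 74.2686767578125)
  cap [ 0.5291 -0.2689  0.134 ] 75 ext [0.028 0.031 0.   ] mean depth pt [ 0.529  -0.2687  0.1354]
[[534.0, 372.0], [551.0, 291.0], [477.0, 270.0], [454.0, 348.0]] [503.9 320.5]
[[491.0, 170.0], [504.0, 87.0], [425.0, 79.0], [417.0, 158.0]] [459.2 123.5]
[[577.0, -245.0], [556.0, -324.0], [482.0, -299.0], [504.0, -226.0]] [ 529.7 -273.5]
[[541.0, -98.0], [512.0, -193.0], [418.0, -159.0], [446.0, -64.0]] [ 479.2 -128.4]
side cap tops [[0.4609, 0.1232, 0.084], [0.5308, -0.2726, 0.134], [0.5053, 0.3049, 0.133]]
```

Run:
```python
from h import *
from scipy.spatial.transform import Rotation as R
o=robot.get_obs(); print(o); print(R.from_quat(o['tool_rot']).as_matrix().round(3))
P=world('side',np.load('pics/side0.npy')); print('lamp',[P[v,u].round(3).tolist() for u,v in((388,80),(390,135),(360,240))])
```

```text
{'time': 0.1, 'q': array([ 9.54497747e-01,  5.28384898e-01,  1.43378806e+00, -3.01662524e-05,
        1.18139159e+00, -1.78489699e-01]), 'joint_velocities': array([ 9.89160039e-04, -1.49934574e-03, -2.69237128e-03,  7.41561498e-04,
       -4.79412858e-04,  6.88837812e-05]), 'joint_torque': array([-6.94222072e-04, -4.40988743e+01, -1.77148211e+01,  6.34201895e-02,
        5.34134475e-02, -4.68711244e-05]), 'position': array([0.26457747, 0.56554132, 0.24065784]), 'tool_rot': array([ 2.17154630e-01,  9.76136719e-01, -9.14514031e-04, -3.68717239e-04]), 'ft_force': array([-0.67235716,  0.05579501, -0.09571671]), 'moment': array([-0.00264623, -0.07191243,  0.04553067]), 'grip_force': 0.0, 'grip_width': 0.08730181535834959}
[[-0.906  0.424 -0.001]
 [ 0.424  0.906 -0.002]
 [ 0.    -0.002 -1.   ]]
lamp [[1.492, 0.886, 0.121], [0.791, -0.252, 0.299], [0.769, -0.239, 0.021]]
```

```bash
python3 -m handwheel '{"hand":[0.75,0.75,0.75,0.75,0.75,0.75,0.75,0.75,0.75,0.75,0.75,0.75],"translation":[[10,-25,0],[25,-60,0],[42,-100,0],[60,-140,0],[77,-180,0],[94,-220,0],[111,-260,0],[128,-300,0],[146,-340,0],[163,-380,0],[180,-420,0],[189,-439,0]],"turn":[[0,0,0.05],[0,0,0.1],[0,0,0.15],[0,0,0.2],[0,0,0.25],[0,0,0.3],[0,0,0.35],[0,0,0.4],[0,0,0.438],[0,0,0.438],[0,0,0.438],[0,0,0.438]]}' 20
python3 -m handwheel '{"hand":[0.75,0.75,0.75,0.75],"translation":[[0,0,-30],[0,0,-70],[0,0,-80],[0,0,-80]],"turn":[[0,0,0],[0,0,0],[0,0,0],[0,0,0]]}'
python3 - <<'E'
from h import *
from scipy.spatial.transform import Rotation as R
snap('side','s1'); s=cv2.imread('pics/s1.png'); cv2.imwrite('pics/s1c.png',cv2.resize(s[100:220,150:270],(600,600),interpolation=cv2.INTER_CUBIC))
o=robot.get_obs(); print(o['position'],o['time'],R.from_quat(o['tool_rot']).as_matrix().round(3).tolist())
E
```

```text
time: 1.1
position: [0.4542, 0.1248, 0.2414]
tool_rot: [0.0, 1.0, -0.0, -0.0]
ft_force: [1.4, 0.0, 0.6]
grip_width: 0.0655
grip_force: 0.0
time: 1.43
position: [0.4514, 0.1263, 0.1585]
tool_rot: [0.001, 1.0, -0.0, -0.004]
ft_force: [1.2, 0.6, 0.7]
grip_width: 0.0653
grip_force: 0.0
[0.45280289 0.12673405 0.16014489] 1.4833 [[-1.0, 0.0, -0.004], [0.0, 1.0, -0.0], [0.004, -0.0, -1.0]]
```

View pics/s1c.png

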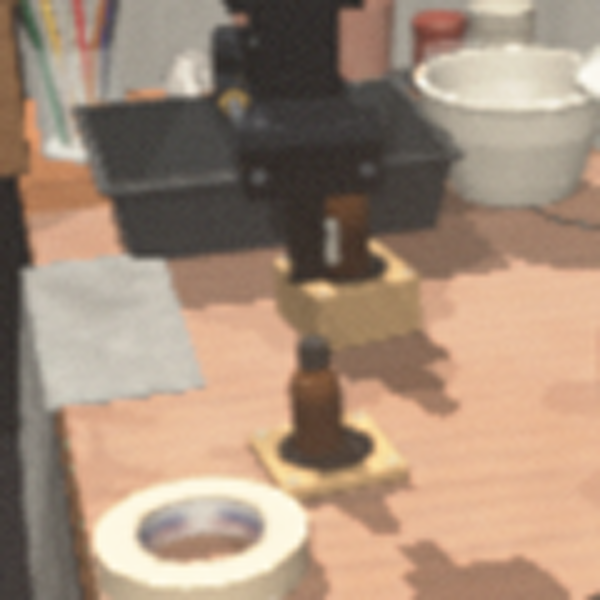

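The cap is centred under the fingers (crop 315,355) and the bottle sits slightly to the −x side of its disc, which matches the measurement. Now descend, grip and lift.

```bash
python3 -m handwheel '{"hand":[0.75,0.75,0.75,0.75,0.75,0.75,0.75,0,0,0,0,0],"translation":[[0,0,-20],[0,0,-45],[0,0,-70],[0,0,-95],[0,0,-112],[0,0,-122],[0,0,-122],[0,0,-122],[0,0,-122],[0,0,-122],[0,0,-122],[0,0,-122]],"turn":[[0,0,0],[0,0,0],[0,0,0],[0,0,0],[0,0,0],[0,0,0],[0,0,0],[0,0,0],[0,0,0],[0,0,0],[0,0,0],[0,0,0]]}' 15
python3 -m handwheel '{"hand":[0,0,0,0,0,0,0,0],"translation":[[0,0,0],[0,0,0],[0,0,0],[0,0,6],[0,0,20],[0,0,50],[0,0,80],[0,0,90]],"turn":[[0,0,0],[0,0,0],[0,0,0],[0,0,0],[0,0,0],[0,0,0],[0,0,0],[0,0,0]]}' 15
```

```text
time: 2.48
position: [0.4544, 0.1271, 0.0404]
tool_rot: [-0.0, 1.0, 0.0, 0.001]
ft_force: [0.2, 1.0, -0.3]
grip_width: 0.0399
grip_force: 0.0
time: 3.15
position: [0.4552, 0.1272, 0.1326]
tool_rot: [-0.0, 1.0, 0.0, 0.002]
ft_force: [0.5, 0.7, -1.7]
grip_width: 0.0308
grip_force: 15.0
```

```bash
python3 -m handwheel '{"hand":[0,0,0,0,0,0,0,0,0,0,0,0],"translation":[[1,-10,0],[3,-30,0],[6,-60,0],[10,-95,0],[13,-130,0],[16,-165,0],[19,-200,0],[22,-230,0],[24,-248,0],[24,-256,0],[24,-256,0],[24,-256,0]],"turn":[[0,0,0],[0,0,0],[0,0,0],[0,0,0],[0,0,0],[0,0,0],[0,0,0],[0,0,0],[0,0,0],[0,0,0],[0,0,0],[0,0,0]]}'
python3 -m handwheel '{"hand":[0,0,0,0,0,0,0,0,0,0],"translation":[[0,0,-15],[0,0,-40],[0,0,-65],[0,0,-80],[0,0,-87],[0,0,-90],[0,0,-90],[0,0,-90],[0,0,-90],[0,0,-90]],"turn":[[0,0,0],[0,0,0],[0,0,0],[0,0,0],[0,0,0],[0,0,0],[0,0,0],[0,0,0],[0,0,0],[0,0,0]]}'
```

```text
time: 4.15
position: [0.4767, -0.1284, 0.1287]
tool_rot: [0.0, 1.0, 0.001, -0.001]
ft_force: [-0.1, -0.4, -1.6]
grip_width: 0.0315
grip_force: 15.0
time: 4.98
position: [0.4785, -0.1291, 0.0405]
tool_rot: [-0.0, 1.0, -0.0, 0.001]
ft_force: [0.3, 0.7, -0.9]
grip_width: 0.0312
grip_force: 15.0
```

```bash
python3 -m handwheel '{"hand":[0,0,0,0,0,0,0,0],"translation":[[0,0,-2],[0,0,-4],[0,0,-5],[0,0,-6],[0,0,-7],[0,0,-7.5],[0,0,-7.5],[0,0,-7.5]],"turn":[[0,0,0],[0,0,0],[0,0,0],[0,0,0],[0,0,0],[0,0,0],[0,0,0],[0,0,0]]}'
```

```text
time: 5.65
position: [0.4778, -0.129, 0.0321]
tool_rot: [-0.0, 1.0, 0.0, -0.0]
ft_force: [0.4, -0.5, 0.6]
grip_width: 0.0313
grip_force: 15.0
```

Contact (wrist Fz −1.6→+0.6). Release and rise.

```bash
python3 -m handwheel '{"hand":[0.5,0.6,0.8,0.85,0.85,0.85,0.85,0.85,0.85,0.85,0.85,0.85],"translation":[[0,0,0],[0,0,0],[0,0,0],[0,0,0],[0,0,15],[0,0,45],[0,0,80],[0,0,115],[0,0,150],[0,0,180],[0,0,190],[0,0,190]],"turn":[[0,0,0],[0,0,0],[0,0,0],[0,0,0],[0,0,0],[0,0,0],[0,0,0],[0,0,0],[0,0,0],[0,0,0],[0,0,0],[0,0,0]]}'
python3 - <<'E'
from h import *
snap('side','s2'); s=cv2.imread('pics/s2.png'); cv2.imwrite('pics/s2c.png',cv2.resize(s[110:310,190:330],None,fx=3,fy=3,interpolation=cv2.INTER_CUBIC)); print(robot.get_obs()['position'])
E
```

```text
time: 6.65
position: [0.4797, -0.1297, 0.2253]
tool_rot: [-0.0, 1.0, -0.002, 0.003]
ft_force: [0.7, -0.5, -0.1]
grip_width: 0.0741
grip_force: 0.0
[ 0.47850367 -0.12919424  0.22334447]
```

View pics/s2c.png

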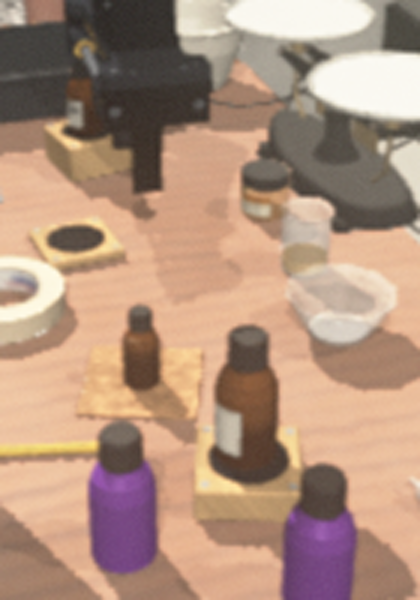

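Small bottle stands upright on the mat (140,345). The low block's disc is now bare at (75,238). Next, over the large bottle.

```bash
python3 -m handwheel '{"hand":[0.85,0.85,0.85,0.85,0.85,0.85,0.85,0.85,0.85],"translation":[[4,-10,0],[12,-32,0],[22,-60,0],[33,-90,0],[44,-120,0],[51,-140,0],[51,-140,0],[51,-140,0],[51,-140,0]],"turn":[[0,0,0],[0,0,0],[0,0,0],[0,0,0],[0,0,0],[0,0,0],[0,0,0],[0,0,0],[0,0,0]]}'
python3 - <<'E'
from h import *
snap('side','s3');snap('top','t3')
o=robot.get_obs();print(o['position'])
a=cv2.imread('pics/s3.png')[170:300,210:340];b=cv2.imread('pics/t3.png')
cv2.imwrite('pics/s3c.png',np.hstack([cv2.resize(a,(390,390),interpolation=cv2.INTER_CUBIC),cv2.resize(b[200:240,190:235],(390,390),interpolation=cv2.INTER_CUBIC)]))
# disc: dark pixels near predicted centre, both cameras
for n,t,c,r in(('top','t3',(213,221),11),('side','s3',(215,189),16)):
    g=cv2.imread(f'pics/{t}.png').max(2); v,u=np.mgrid[0:384,0:512]
    m=((g<75)&(abs(u-c[0])<r)&(abs(v-c[1])<r)).astype(np.uint8)
    k,l,s,_=cv2.connectedComponentsWithStats(m); k=1+np.argmax(s[1:,4])
    q=at_z(n,np.c_[u[l==k],v[l==k]],.012); print(n,((q.max(0)+q.min(0))/2).round(4),q.mean(0).round(4),np.ptp(q,axis=0).round(3))
E
```

```text
time: 7.45
position: [0.5276, -0.2681, 0.22]
tool_rot: [0.0, 1.0, 0.002, -0.002]
ft_force: [1.4, 0.2, -0.5]
grip_width: 0.0739
grip_force: 0.0
[ 0.52799077 -0.26749215  0.22096113]
top [0.4575 0.1236 0.012 ] [0.4579 0.1233 0.012 ] [0.054 0.057 0.   ]Traceback (most recent call last):
  File "<stdin>", line 10, in <module>
    return _wrapfunc(a, 'argmax', axis=axis, out=out, **kwds)
    return bound(*args, **kwds)
ValueError: attempt to get argmax of an empty sequence
```

View pics/s3c.png

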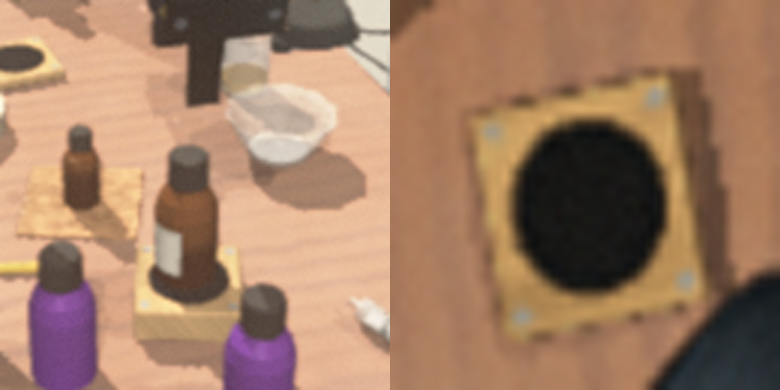

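The gripper's visible near finger is at (205,80) and the large bottle's cap at (188,160). That offset is what the finger's −y position predicts. The low disc centre is measured at (0.458, 0.1235). Descend and grip.

```bash
python3 -m handwheel '{"hand":[0.85,0.85,0.85,0.85,0.85,0.85,0.85,0.85,0,0,0,0],"translation":[[0,0,-15],[0,0,-40],[0,0,-65],[0,0,-90],[0,0,-110],[0,0,-125],[0,0,-135],[0,0,-135],[0,0,-135],[0,0,-135],[0,0,-135],[0,0,-135]],"turn":[[0,0,0],[0,0,0],[0,0,0],[0,0,0],[0,0,0],[0,0,0],[0,0,0],[0,0,0],[0,0,0],[0,0,0],[0,0,0],[0,0,0]]}' 18
python3 -m handwheel '{"hand":[0,0,0,0,0,0,0,0,0],"translation":[[0,0,0],[0,0,0],[0,0,0],[0,0,0],[0,0,6],[0,0,20],[0,0,45],[0,0,60],[0,0,60]],"turn":[[0,0,0],[0,0,0],[0,0,0],[0,0,0],[0,0,0],[0,0,0],[0,0,0],[0,0,0],[0,0,0]]}'
```

```text
time: 8.55
position: [0.5295, -0.2693, 0.0883]
tool_rot: [-0.0, 1.0, -0.001, 0.001]
ft_force: [-0.1, 0.4, 0.4]
grip_width: 0.0549
grip_force: 0.0
time: 9.3
position: [0.5305, -0.27, 0.15]
tool_rot: [-0.0, 1.0, -0.002, 0.002]
ft_force: [0.6, -0.3, -1.2]
grip_width: 0.0468
grip_force: 18.0
```

```bash
python3 -m handwheel '{"hand":[0,0,0,0,0,0,0,0,0,0,0,0],"translation":[[0,0,15],[0,0,35],[-2,10,40],[-6,32,40],[-12,64,40],[-18,100,40],[-25,136,40],[-31,172,40],[-38,208,40],[-44,244,40],[-51,280,40],[-57,315,40]],"turn":[[0,0,0],[0,0,0],[0,0,0],[0,0,0],[0,0,0],[0,0,0],[0,0,0],[0,0,0],[0,0,0],[0,0,0],[0,0,0],[0,0,0]]}'
python3 -m handwheel '{"hand":[0,0,0,0,0,0,0,0,0,0,0,0],"translation":[[-5,30,0],[-10,55,0],[-13,70,0],[-14,78,0],[-14,78,0],[-14,78,-20],[-14,78,-50],[-14,78,-80],[-14,78,-100],[-14,78,-107],[-14,78,-107],[-14,78,-107]],"turn":[[0,0,0],[0,0,0],[0,0,0],[0,0,0],[0,0,0],[0,0,0],[0,0,0],[0,0,0],[0,0,0],[0,0,0],[0,0,0],[0,0,0]]}'
```

```text
time: 10.3
position: [0.4696, 0.0484, 0.1859]
tool_rot: [0.0, 1.0, 0.0, -0.001]
ft_force: [-0.1, 0.4, -1.0]
grip_width: 0.0465
grip_force: 18.0
time: 11.3
position: [0.4583, 0.1234, 0.0801]
tool_rot: [0.0, 1.0, -0.0, -0.0]
ft_force: [-0.1, 0.3, -1.5]
grip_width: 0.0466
grip_force: 18.0
```

Run:
```python
from h import *
snap('side','s4'); print(robot.get_obs()['position'],robot.get_obs()['ft_force'])
cv2.imwrite('pics/s4c.png',cv2.resize(cv2.imread('pics/s4.png')[110:220,160:270],(600,600),interpolation=cv2.INTER_CUBIC))
```

```text
[0.45879387 0.12361669 0.08070193] [ 0.26365859  0.28980884 -1.36755384]
```

View pics/s4c.png

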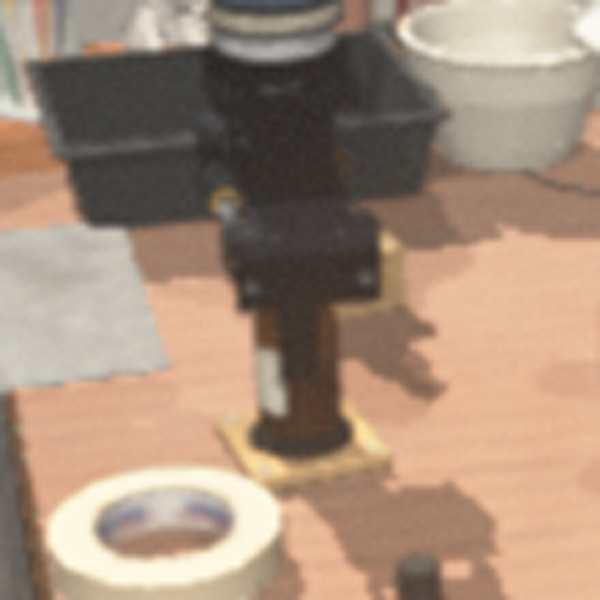

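The large bottle hangs about 10 mm over the low disc (crop 298,430) and looks centred. Lower it gently.

```bash
python3 -m handwheel '{"hand":[0,0,0,0,0,0,0,0,0,0],"translation":[[0,0,-3],[0,0,-5],[0,0,-6],[0,0,-7],[0,0,-8],[0,0,-8.7],[0,0,-9.3],[0,0,-9.8],[0,0,-10],[0,0,-10]],"turn":[[0,0,0],[0,0,0],[0,0,0],[0,0,0],[0,0,0],[0,0,0],[0,0,0],[0,0,0],[0,0,0],[0,0,0]]}'
```

```text
time: 12.18
position: [0.4579, 0.1241, 0.0708]
tool_rot: [-0.0, 1.0, -0.0, 0.0]
ft_force: [-2.1, -0.0, 6.8]
grip_width: 0.0465
grip_force: 18.0
```

```bash
python3 -m handwheel '{"hand":[0.6,0.7,0.8,0.85,0.85,0.85,0.85,0.85,0.85,0.85,0.85,0.85],"translation":[[0,0,0.5],[0,0,0.5],[0,0,0.5],[0,0,0.5],[0,0,0.5],[0,0,20],[0,0,55],[0,0,95],[0,0,130],[0,0,155],[0,0,165],[0,0,165]],"turn":[[0,0,0],[0,0,0],[0,0,0],[0,0,0],[0,0,0],[0,0,0],[0,0,0],[0,0,0],[0,0,0],[0,0,0],[0,0,0],[0,0,0]]}'
python3 -m handwheel '{"hand":[0.8,0.8,0.8,0.8,0.8,0.8,0.8,0.8,0.8,0.8],"translation":[[3,12,0],[8,40,0],[16,75,0],[24,110,0],[32,145,0],[38,175,0],[42,190,0],[42.5,195.5,0],[42.5,195.5,0],[42.5,195.5,0]],"turn":[[0,0,0],[0,0,0],[0,0,0],[0,0,0],[0,0,0],[0,0,0],[0,0,0],[0,0,0],[0,0,0],[0,0,0]]}'
python3 - <<'E'
from h import *
snap('side','s5');_,d=snap('top','t5'); print(robot.get_obs()['position'])
a=cv2.imread('pics/s5.png')[90:230,150:290];b=cv2.imread('pics/t5.png')
cv2.imwrite('pics/s5c.png',np.hstack([cv2.resize(a,(400,400),interpolation=cv2.INTER_CUBIC),cv2.resize(b[195:245,190:240],(400,400),interpolation=cv2.INTER_CUBIC)]))
v,u=np.mgrid[0:384,0:512]
P=world('top',np.where(d>0,d,9)); m=(abs(P[...,2]-.117)<.012)&(abs(u-213)<18)&(abs(v-218)<18)
q=at_z('top',np.c_[u[m],v[m]],.117); print('large cap',q.mean(0),len(q),np.ptp(q,axis=0))
g=b.max(2)
m=((g<75)&(abs(u-329)<14)&(abs(v-198)<14)).astype(np.uint8)
k,l,s,_=cv2.connectedComponentsWithStats(m); k=1+np.argmax(s[1:,4])
q=at_z('top',np.c_[u[l==k],v[l==k]],.029); print('mid disc',((q.max(0)+q.min(0))/2).round(4),q.mean(0).round(4),np.ptp(q,axis=0).round(3))
E
```

```text
time: 13.18
position: [0.4597, 0.1242, 0.2379]
tool_rot: [-0.0, 1.0, 0.0, 0.003]
ft_force: [0.7, -0.4, -0.7]
grip_width: 0.0742
grip_force: 0.0
time: 14.02
position: [0.4994, 0.3186, 0.2337]
tool_rot: [-0.0, 1.0, -0.001, -0.001]
ft_force: [0.0, -0.4, -0.6]
grip_width: 0.0697
grip_force: 0.0
[0.49978567 0.31809986 0.23439894]
large cap [0.45760818 0.12367851 0.117     ] 67 [0.0252958  0.02837012 0.        ]
mid disc [ 0.5304 -0.2764  0.029 ] [ 0.5307 -0.2763  0.029 ] [0.057 0.06  0.   ]
```

View pics/s5c.png

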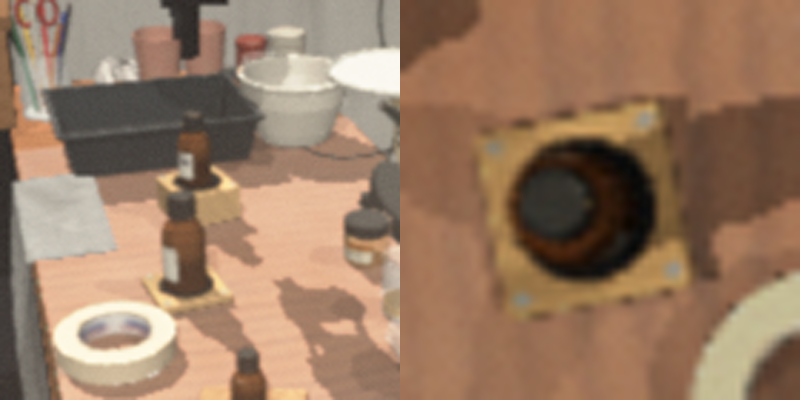

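Large bottle is upright and centred on the low disc (cap at 0.4576, 0.1237). The mid disc is measured at (0.5305, −0.276). Now the medium bottle on the high block (190,150).

```bash
python3 -m handwheel '{"hand":[0.8,0.8,0.8,0.8,0.8,0.8,0.8,0.8,0.8,0,0,0],"translation":[[0,0,-15],[0,0,-40],[0,0,-65],[0,0,-90],[0,0,-115],[0,0,-135],[0,0,-145],[0,0,-148],[0,0,-148],[0,0,-148],[0,0,-148],[0,0,-148]],"turn":[[0,0,0],[0,0,0],[0,0,0],[0,0,0],[0,0,0],[0,0,0],[0,0,0],[0,0,0],[0,0,0],[0,0,0],[0,0,0],[0,0,0]]}' 18
python3 -m handwheel '{"hand":[0,0,0,0,0,0,0,0,0,0,0],"translation":[[0,0,0],[0,0,0],[0,0,0],[0,0,0],[0,0,0],[0,0,6],[0,0,20],[0,0,50],[0,0,85],[0,0,100],[0,0,100]],"turn":[[0,0,0],[0,0,0],[0,0,0],[0,0,0],[0,0,0],[0,0,0],[0,0,0],[0,0,0],[0,0,0],[0,0,0],[0,0,0]]}'
```

```text
time: 15.12
position: [0.5013, 0.3199, 0.0885]
tool_rot: [-0.0, 1.0, 0.0, 0.001]
ft_force: [-0.0, 0.5, 0.2]
grip_width: 0.057
grip_force: 0.0
time: 16.03
position: [0.5028, 0.3205, 0.1912]
tool_rot: [-0.0, 1.0, 0.001, 0.004]
ft_force: [-0.2, 0.3, -0.6]
grip_width: 0.0391
grip_force: 18.0
```

```bash
python3 -m handwheel '{"hand":[0,0,0,0,0,0,0,0,0,0,0,0],"translation":[[0,-10,5],[1,-32,10],[3,-64,10],[5,-100,10],[7,-136,10],[9,-172,10],[11,-208,10],[13,-244,10],[15,-280,10],[17,-316,10],[19,-352,10],[21,-388,10]],"turn":[[0,0,0],[0,0,0],[0,0,0],[0,0,0],[0,0,0],[0,0,0],[0,0,0],[0,0,0],[0,0,0],[0,0,0],[0,0,0],[0,0,0]]}'
python3 -m handwheel '{"hand":[0,0,0,0,0,0,0,0,0,0,0,0],"translation":[[2,-36,0],[4,-72,0],[6,-108,0],[7,-144,0],[8,-175,0],[9,-195,0],[9,-207,0],[9,-207,0],[9,-207,-20],[9,-207,-45],[9,-207,-60],[9,-207,-60]],"turn":[[0,0,0],[0,0,0],[0,0,0],[0,0,0],[0,0,0],[0,0,0],[0,0,0],[0,0,0],[0,0,0],[0,0,0],[0,0,0],[0,0,0]]}'
python3 -m handwheel '{"hand":[0,0,0,0,0,0,0,0],"translation":[[0,0,-20],[0,0,-40],[0,0,-52],[0,0,-56],[0,0,-56],[0,0,-56],[0,0,-56],[0,0,-56]],"turn":[[0,0,0],[0,0,0],[0,0,0],[0,0,0],[0,0,0],[0,0,0],[0,0,0],[0,0,0]]}'
python3 - <<'E'
from h import *
snap('side','s6');b=snap('top','t6')[0]; print(robot.get_obs()['position'])
b=cv2.imread('pics/t6.png')
v,u=np.mgrid[0:384,0:512];g=b.max(2)
m=((g<75)&(abs(u-152)<14)&(abs(v-207)<14)).astype(np.uint8)
k,l,s,_=cv2.connectedComponentsWithStats(m); k=1+np.argmax(s[1:,4])
q=at_z('top',np.c_[u[l==k],v[l==k]],.045); print('high disc',((q.max(0)+q.min(0))/2).round(4),q.mean(0).round(4),np.ptp(q,axis=0).round(3))
cv2.imwrite('pics/s6c.png',cv2.resize(cv2.imread('pics/s6.png')[170:290,210:330],(600,600),interpolation=cv2.INTER_CUBIC))
E
```

```text
time: 17.03
position: [0.5191, -0.0703, 0.1951]
tool_rot: [0.0, 1.0, 0.001, -0.003]
ft_force: [0.8, 0.4, -1.3]
grip_width: 0.0388
grip_force: 18.0
time: 18.03
position: [0.5272, -0.2715, 0.1329]
tool_rot: [-0.001, 1.0, 0.004, -0.004]
ft_force: [-0.5, -0.2, -1.0]
grip_width: 0.039
grip_force: 18.0
time: 18.7
position: [0.5311, -0.2759, 0.0823]
tool_rot: [-0.0, 1.0, -0.001, 0.001]
ft_force: [-0.3, -0.0, -1.5]
grip_width: 0.0397
grip_force: 18.0
[ 0.530877   -0.27577289  0.08198322]
high disc [0.5046 0.3252 0.045 ] [0.5038 0.3248 0.045 ] [0.056 0.057 0.   ]
```

View pics/s6c.png

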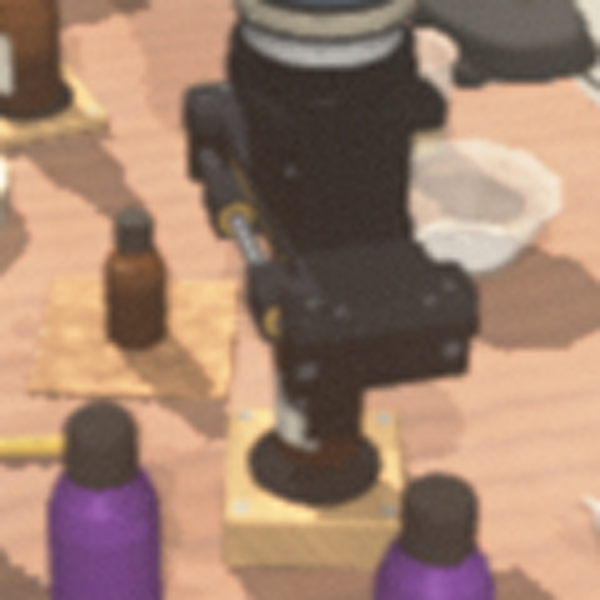

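The medium bottle hangs over the mid disc (crop 318,460), centred. The high disc is at (0.504, 0.3245). Lower gently and release.

```bash
python3 -m handwheel '{"hand":[0,0,0,0,0,0,0,0,0,0],"translation":[[0,0,-3],[0,0,-5],[0,0,-6],[0,0,-7],[0,0,-8],[0,0,-8.6],[0,0,-9.1],[0,0,-9.5],[0,0,-9.5],[0,0,-9.5]],"turn":[[0,0,0],[0,0,0],[0,0,0],[0,0,0],[0,0,0],[0,0,0],[0,0,0],[0,0,0],[0,0,0],[0,0,0]]}'
```

```text
time: 19.63
position: [0.5304, -0.2755, 0.0717]
tool_rot: [-0.0, 1.0, -0.0, -0.0]
ft_force: [0.1, 0.2, 0.3]
grip_width: 0.0392
grip_force: 18.0
```

```bash
python3 -m handwheel '{"hand":[0.5,0.6,0.7,0.8,0.8,0.8,0.8,0.8,0.8,0.8,0.8,0.8],"translation":[[0,0,0],[0,0,0],[0,0,0],[0,0,0],[0,0,0],[0,0,20],[0,0,55],[0,0,90],[0,0,120],[0,0,135],[0,0,140],[0,0,140]],"turn":[[0,0,0],[0,0,0],[0,0,0],[0,0,0],[0,0,0],[0,0,0],[0,0,0],[0,0,0],[0,0,0],[0,0,0],[0,0,0],[0,0,0]]}'
python3 -m handwheel '{"hand":[0.75,0.75,0.75,0.75,0.75,0.75,0.75,0.75,0.75],"translation":[[-3,8,0],[-11,30,0],[-22,62,0],[-34,95,0],[-45,125,0],[-52,144,0],[-52,146,0],[-52,146,0],[-52,146,0]],"turn":[[0,0,0],[0,0,0],[0,0,0],[0,0,0],[0,0,0],[0,0,0],[0,0,0],[0,0,0],[0,0,0]]}'
python3 - <<'E'
from h import *
snap('side','s7');_,d=snap('top','t7'); print(robot.get_obs()['position'])
v,u=np.mgrid[0:384,0:512]
P=world('top',np.where(d>0,d,9)); m=(abs(P[...,2]-.117)<.012)&(abs(u-331)<18)&(abs(v-196)<18)
q=at_z('top',np.c_[u[m],v[m]],.117); print('med cap',q.mean(0),len(q),np.ptp(q,axis=0))
a=cv2.imread('pics/s7.png')[150:290,210:350]
cv2.imwrite('pics/s7c.png',cv2.resize(a,(500,500),interpolation=cv2.INTER_CUBIC))
E
```

```text
time: 20.63
position: [0.531, -0.2759, 0.2131]
tool_rot: [-0.0, 1.0, -0.001, 0.001]
ft_force: [0.7, -0.4, 0.2]
grip_width: 0.0694
grip_force: 0.0
time: 21.38
position: [0.4786, -0.1296, 0.2107]
tool_rot: [-0.0, 1.0, 0.0, -0.0]
ft_force: [0.6, -0.4, 0.7]
grip_width: 0.0651
grip_force: 0.0
[ 0.47902813 -0.13050348  0.21106786]
med cap [ 0.53015088 -0.27464515  0.117     ] 52 [0.02225925 0.02245349 0.        ]
```

View pics/s7c.png

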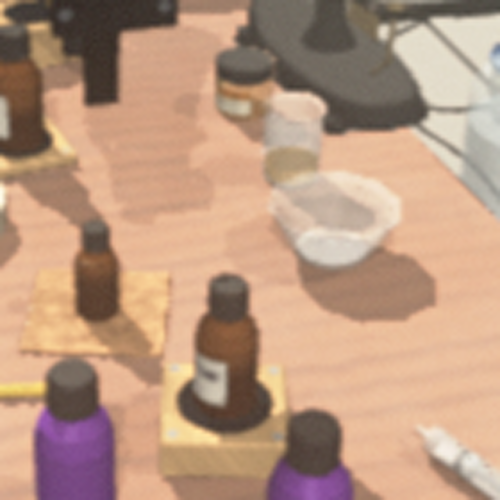

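Medium is upright and centred on the mid block (228,345). Now back for the small bottle at (95,270).

```bash
python3 -m handwheel '{"hand":[0.75,0.75,0.75,0.75,0.75,0.75,0.75,0.75,0.75,0.75,0,0],"translation":[[0,0,-15],[0,0,-45],[0,0,-75],[0,0,-105],[0,0,-130],[0,0,-155],[0,0,-170],[0,0,-179],[0,0,-179],[0,0,-179],[0,0,-179],[0,0,-179]],"turn":[[0,0,0],[0,0,0],[0,0,0],[0,0,0],[0,0,0],[0,0,0],[0,0,0],[0,0,0],[0,0,0],[0,0,0],[0,0,0],[0,0,0]]}' 15
python3 -m handwheel '{"hand":[0,0,0,0,0,0,0,0,0,0,0,0],"translation":[[0,0,0],[0,0,0],[0,0,0],[0,0,0],[0,0,0],[0,0,0],[0,0,6],[0,0,20],[0,0,50],[0,0,85],[0,0,120],[0,0,130]],"turn":[[0,0,0],[0,0,0],[0,0,0],[0,0,0],[0,0,0],[0,0,0],[0,0,0],[0,0,0],[0,0,0],[0,0,0],[0,0,0],[0,0,0]]}'
```

```text
time: 22.48
position: [0.4793, -0.13, 0.0336]
tool_rot: [-0.0, 1.0, -0.001, 0.001]
ft_force: [-0.1, 0.4, -0.4]
grip_width: 0.0582
grip_force: 0.0
time: 23.48
position: [0.4804, -0.1304, 0.167]
tool_rot: [-0.0, 1.0, -0.002, 0.003]
ft_force: [0.2, 0.5, -0.9]
grip_width: 0.0317
grip_force: 15.0
```

```bash
python3 -m handwheel '{"hand":[0,0,0,0,0,0,0,0,0,0,0,0],"translation":[[0,0,15],[0,0,33],[2,10,40],[4,32,40],[6,64,40],[8,100,40],[10,136,40],[12,172,40],[14,208,40],[16,244,40],[18,280,40],[20,316,40]],"turn":[[0,0,0],[0,0,0],[0,0,0],[0,0,0],[0,0,0],[0,0,0],[0,0,0],[0,0,0],[0,0,0],[0,0,0],[0,0,0],[0,0,0]]}'
python3 -m handwheel '{"hand":[0,0,0,0,0,0,0,0,0,0,0,0],"translation":[[2,36,0],[4,72,0],[5,105,0],[5.5,128,0],[5.5,138,0],[5.5,138,0],[5.5,138,-15],[5.5,138,-40],[5.5,138,-70],[5.5,138,-95],[5.5,138,-105],[5.5,138,-105]],"turn":[[0,0,0],[0,0,0],[0,0,0],[0,0,0],[0,0,0],[0,0,0],[0,0,0],[0,0,0],[0,0,0],[0,0,0],[0,0,0],[0,0,0]]}'
python3 -m handwheel '{"hand":[0,0,0,0,0,0],"translation":[[0,0,-8],[0,0,-13],[0,0,-14],[0,0,-14],[0,0,-14],[0,0,-14]],"turn":[[0,0,0],[0,0,0],[0,0,0],[0,0,0],[0,0,0],[0,0,0]]}'
python3 - <<'E'
from h import *
snap('side','s8'); print(robot.get_obs()['position'])
cv2.imwrite('pics/s8c.png',cv2.resize(cv2.imread('pics/s8.png')[90:190,170:270],(500,500),interpolation=cv2.INTER_CUBIC))
E
```

```text
time: 24.48
position: [0.4972, 0.189, 0.202]
tool_rot: [-0.0, 1.0, -0.0, -0.001]
ft_force: [0.2, -1.3, -0.7]
grip_width: 0.0314
grip_force: 15.0
time: 25.48
position: [0.5018, 0.3223, 0.0947]
tool_rot: [0.001, 1.0, -0.002, -0.003]
ft_force: [-0.4, -0.5, -0.8]
grip_width: 0.0317
grip_force: 15.0
time: 25.98
position: [0.5043, 0.3248, 0.0843]
tool_rot: [-0.0, 1.0, 0.0, 0.001]
ft_force: [-0.2, 0.5, -0.4]
grip_width: 0.0316
grip_force: 15.0
[0.50430738 0.32479745 0.08424462]
```

View pics/s8c.png

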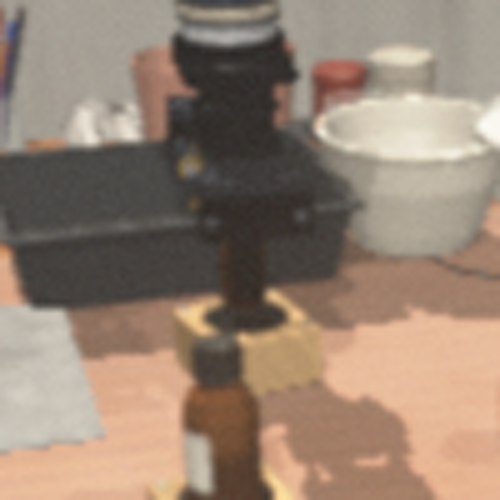

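The small bottle hangs over the high disc (crop 243,310), centred. Lower it.

```bash
python3 -m handwheel '{"hand":[0,0,0,0,0,0,0,0,0,0],"translation":[[0,0,-3],[0,0,-5],[0,0,-6],[0,0,-7],[0,0,-8],[0,0,-8.7],[0,0,-9.2],[0,0,-9.6],[0,0,-9.6],[0,0,-9.6]],"turn":[[0,0,0],[0,0,0],[0,0,0],[0,0,0],[0,0,0],[0,0,0],[0,0,0],[0,0,0],[0,0,0],[0,0,0]]}'
```

```text
time: 26.87
position: [0.504, 0.3246, 0.074]
tool_rot: [-0.0, 1.0, 0.0, 0.0]
ft_force: [0.5, -0.4, -0.8]
grip_width: 0.0313
grip_force: 15.0
```

```bash
python3 -m handwheel '{"hand":[0,0,0,0],"translation":[[0,0,-0.6],[0,0,-1],[0,0,-1],[0,0,-1]],"turn":[[0,0,0],[0,0,0],[0,0,0],[0,0,0]]}'
```

```text
time: 27.2
position: [0.504, 0.3246, 0.0739]
tool_rot: [-0.0, 1.0, 0.0, 0.0]
ft_force: [-1.8, -0.7, 4.1]
grip_width: 0.0314
grip_force: 15.0
```

Contact. Release, rise and move clear.

```bash
python3 -m handwheel '{"hand":[0.4,0.5,0.6,0.75,0.75,0.75,0.75,0.75,0.75,0.75,0.75,0.75],"translation":[[0,0,0.5],[0,0,0.5],[0,0,0.5],[0,0,0.5],[0,0,0.5],[0,0,20],[0,0,55],[0,0,90],[0,0,125],[0,0,155],[0,0,165],[0,0,165]],"turn":[[0,0,0],[0,0,0],[0,0,0],[0,0,0],[0,0,0],[0,0,0],[0,0,0],[0,0,0],[0,0,0],[0,0,0],[0,0,0],[0,0,0]]}'
python3 -m handwheel '{"hand":[0.75,0.75,0.75,0.75,0.75,0.75,0.75,0.75],"translation":[[-10,15,0],[-35,40,0],[-60,70,0],[-85,100,0],[-100,120,0],[-105,130,0],[-105,130,0],[-105,130,0]],"turn":[[0,0,0],[0,0,0],[0,0,0],[0,0,0],[0,0,0],[0,0,0],[0,0,0],[0,0,0]]}'
python3 - <<'E'
from h import *
snap('side','s9');_,d=snap('top','t9')
v,u=np.mgrid[0:384,0:512]
P=world('top',np.where(d>0,d,9))
for c in((152,207),(213,219),(331,196)):
    m=(abs(P[...,2]-.117)<.012)&(abs(u-c[0])<14)&(abs(v-c[1])<14)
    q=at_z('top',np.c_[u[m],v[m]],.117); print(q.mean(0).round(4),len(q),np.ptp(q,axis=0).round(3))
cv2.imwrite('pics/s9c.png',cv2.resize(cv2.imread('pics/s9.png')[90:310,170:390],(600,600),interpolation=cv2.INTER_CUBIC))
E
```

```text
time: 28.2
position: [0.5057, 0.3253, 0.2412]
tool_rot: [-0.0, 1.0, 0.001, 0.003]
ft_force: [0.4, 1.5, -0.9]
grip_width: 0.0652
grip_force: 0.0
time: 28.87
position: [0.3988, 0.454, 0.2364]
tool_rot: [-0.001, 1.0, -0.001, -0.001]
ft_force: [0.3, -0.2, 0.1]
grip_width: 0.0649
grip_force: 0.0
[0.5022 0.3232 0.117 ] 33 [0.019 0.019 0.   ]
[0.4575 0.1234 0.117 ] 69 [0.025 0.028 0.   ]
[ 0.5303 -0.274   0.117 ] 55 [0.022 0.025 0.   ]
```

View pics/s9c.png

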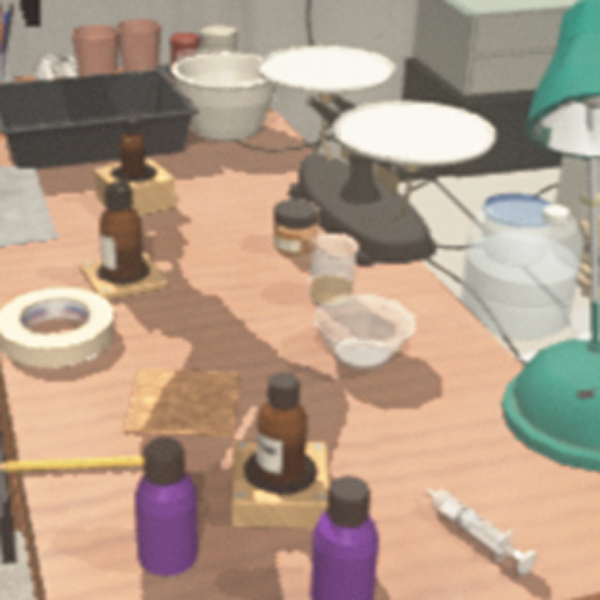

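All three bottles stand upright on the right blocks: small at (133,155), large at (122,235) and medium at (283,435). Caps are within about 2 mm of the disc centres, and the tub, beaker and bowl look undisturbed.

```bash
python3 -c "from rig import hand_in; print(hand_in())"
```

```text
the job is handed in; nothing more can be done
None
```

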